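# Knock a jammed desiccant canister out of its nest block

## Task

A desiccant canister is jammed flush in the pocket of the black nest block. Set the nest upright down over the knockout rod of the round stand, feeling gently for the hole in its underside, and press it fully home on the stand so that the rod comes up through the hole and ejects the canister; leave the nest there. Then take out the ejected canister and set it upright in the red reject tray, without forcing the nest against the stand and without disturbing the other loose things.

Things in the scene. Friction and masses are not known exactly. Their poses are not given: they have to be found in the camera images.
- nest: Loose black block, 56 (its x) x 48 (its y) x 36 mm (z), 0.18 to 0.28 kg, standing upright on the worktop. Origin: centre of its underside, z up. In its top is a round pocket, in its underside the mouth of the knockout hole, both on the block's z axis. Grip it across its 48 mm width.
- nest_hole (a point): Centre of the mouth of the knockout hole in the nest's underside (same point as the nest's origin). The hole is 13 mm across, mouth chamfered 1 mm, and goes up through the 14 mm thick floor into the pocket.
- nest_pocket (a point): Centre of the pocket's floor, 14 mm above the nest's underside. The pocket is 20 mm across and 22 mm deep, open at the top. Four spring plungers round its wall, 8 mm above the floor, jam the canister: some 6 to 15 N are needed to push it up past them; after about 10 mm of travel it is free.
- canister: White desiccant canister with a blue band, upright cylinder 18 mm across and 22 mm high, 20 g; origin at the centre of its underside, z up. At the start it is jammed in the nest's pocket, its underside 14 mm above the nest's, its top flush with the nest's top. Pushed out on the rod it stands 15 mm proud and is loose.
- stand: Round steel knockout stand fixed to the worktop; origin at the centre of its underside, z up. Foot 92 mm across, 12 mm high; on it a flat round shoulder 56 mm across, its top at z = 25 mm. From the shoulder a vertical steel rod rises. Fully home, the nest's underside rests on the shoulder. More than 60 N between nest and stand or rod is too much.
- stand_shoulder (a point): Centre of the shoulder's top. The rigid rod is 10 mm across and its top, edge chamfered 1 mm, stands 29 mm above the shoulder. It sits in a brass eccentric bush turned to an unknown angle: the rod's axis is 6 mm off this point, in an unknown direction that no pose gives (cameras show it roughly, touch finds it).
- tray: Shallow red reject tray fixed to the worktop, 110 x 110 mm, walls 4 mm thick and 14 mm high, floor 4 mm thick; origin at the centre of its underside.
- spare_canister: Another such canister, standing loose at the back of the work area: a bystander, leave it alone.
- red_marker: Loose marker pen, red and white, 134 mm long, lying at the back: a bystander.
- loose_cap: Loose golden screw cap, 65 mm across and 31 mm high, lying at the right: a bystander.
Things that resemble listed ones, but are neither listed nor needed, are in the scene too. Several things look just like the nest: the one meant starts farthest to the robot's right.

How it is judged (in metres and radians):
On the way:
1. the nest is fully home on the stand over the rod and the canister in it has been ejected by 12 mm or more (z of nest in the frame of stand between 0.022 and 0.028 m and horizontal distance between nest and stand below 0.01 m and z of canister in the frame of nest above 0.026 m and horizontal distance between canister and nest below 0.005 m), for 0.2 s.
At the end, for the whole second after the job is handed in: The canister stands upright (within 0.15 rad) and still on the floor of the red tray, released, and the nest is left upright and still, fully home on the stand (within 4 mm in height) with the rod through its hole (x of canister in the frame of tray between -0.045 and 0.045 m and y of canister in the frame of tray between -0.045 and 0.045 m and z of canister in the frame of tray below 0.008 m and angle between canister's own z axis and vertical below 0.15 rad and linear speed of each of canister, nest below 0.02 m/s and z of nest in the frame of stand below 0.029 m and horizontal distance between nest and stand below 0.01 m and angle between nest's own z axis and vertical below 0.08 rad); the robot touches nothing.
It fails at once if the nest is forced against the stand or its rod (over 60 N) (contact force between nest and stand above 60 N).
It fails at once if a loose bystander is moved more than 20 mm (distance of any of spare_canister, red_marker, loose_cap from where it was at the start of the episode above 0.02 m).
It also fails if it takes over 72 s, if anything falls off the work surface, if the arm or the gripper's body presses on something with over 40 N, if the wrist force passes 120 N, or if a joint passes its speed limit or range.

## Robot

A 6-joint arm with a two-finger parallel gripper is mounted at the origin on a cart in front of the work surface, level with it; the furniture and walls round the work are solid. World frame = base frame: x ahead of the robot, y to its left, z up, the work surface at z = 0. Lengths are in mm, angles in rad, forces in N, time in s.
With the tool pointing down it reaches from about 350 to 875 mm from the base axis. Payload 4.2 kg.
Tool frame: the origin (TCP) lies between the finger pads; the fingertips stand 25 mm ahead of it and the grasp point (between the pads) lies 6 mm ahead of it; z points along the fingers, y is the line along which they close (so a half turn about z gives the same grasp; the last joint's range is limited). The gripper opens to 85 mm and grips with 20 to 120 N. Pads are 22 mm wide; open, the fingers measure 114 mm over their backs; the gripper's body (76 mm by 85 mm) begins 54 mm behind the grasp point. The pads swing forward as they close: fully open they stand 13 mm farther back than shut.
Start: joints at [1.551, 0.385, 0.008, 0, -1.194, -0.259], TCP at [171.969, 600.854, 256.312] pointing down, gripper open.
Joint ranges: [-3.14, 3.14], [-1.21, 2.06], [-1.07, 1.41], [-3.16, 2.05], [-2.99, -0.16], [-3.1, 3.1]. Speed limits (rad/s): [2.79, 2.79, 3.14, 3.14, 3.14, 3.14].

## Interface

Orientations are given as a unit quaternion [x, y, z, w].
In Python, from bench import arm gives the robot as it stands.
- The arm moves only by the shell command python3 -m pendant 'ROWS'. ROWS is JSON, a list of rows, each a list of 7 numbers: the shift along the tool's x, y, z in m, then the turn, a rotation vector about the tool's x, y, z in degrees, then the finger opening in m, from 0 to 0.0854. In form: [[x, y, z, wx, wy, wz, fingers], ...]. A call has 1 to 12 rows; each row shifts and turns the commanded pose from where the row before left it, along the tool's axes as they then stand; what a row does not reach is not made up. A row lasts 1/10 s, in which the tool goes at most 50 mm and 8.59 degrees, less where a joint would pass 70% of its speed; a pose out of reach is approached as far as the arm can. A call is refused whole if a number of a shift passes 0.05 or a number of a turn 8.59, either way. A call with a gripper value outside its range is refused whole. The fingers move at their own pace and stop on an object; the grip force is fixed at half the most. Time passes only in rows, so rows that do not move let the fingers close. It gives the time, the measured TCP pose, the force, the opening and the grip force at its end, in the units of the state.
- arm.read_state(): the state, without advancing time (a new reading comes with each control period).
- arm.get_image(name): name is "scene" or "top" or "wrist"; returns a dict with "image" (384x512x3 uint8, red, green, blue), "fx", "fy", "cx", "cy" (pixels), "xyz" and "rotation" of the camera in the world. Camera axes: x right, y down, z forward; pixel columns grow to the right and rows downward; lengths in mm; the calibration is good to about 2 mm. A picture is of the moment at which its call begins. There is no depth.
- arm.job_done(): hands the job in; it is judged then, once.
The state is a dict: "clock": time; "joints": joint angles; "joint_vel": joint speeds; "joint_efforts": joint torques, N m; "position": TCP position; "ee_rot": TCP orientation; "contact_force": force on the tool from outside, world axes, zero at the start; "wrist_torque": the same for the moment, N m; "gripper_width": finger opening in mm; "grasp_force": force on a finger pad.
Only numpy, scipy, OpenCV 4.12 (cv2) and the standard library are available. Lean on these libraries where they do the work, as an engineer would, in place of code of your own. Each camera call takes 0.05 s, during which the arm holds its last target. There are 200 camera calls.

## Working session

There is one attempt and no reset: what is moved stays moved. The work goes in short steps, Python scripts to look and compute and a shell command to move; the robot and the scene stay as the last step left them, time stands still between calls to the robot, and variables do not carry over. Pictures are saved under pics/ and viewed, at most 10 in all, crops included, and the job is handed in when it is done.

```bash
mkdir -p pics
cat > h.py <<'E'
import numpy as np, cv2, json
from bench import arm
from scipy.spatial.transform import Rotation as R
def snap(name,fn):
    d=arm.get_image(name); cv2.imwrite(f'pics/{fn}.png',d['image'][:,:,::-1])
    json.dump({k:np.array(d[k]).tolist() for k in d if k!='image'},open(f'pics/{fn}.json','w'))
def ray(fn,u,v):
    d=json.load(open(f'pics/{fn}.json')); r=np.array(d['rotation'])
    r=R.from_quat(r).as_matrix() if r.size==4 else r.reshape(3,3)
    return np.array(d['xyz']), r@np.array([(u-d['cx'])/d['fx'],(v-d['cy'])/d['fy'],1])
def at(fn,u,v,z):
    o,k=ray(fn,u,v); return (o+k*(z-o[2])/k[2]).round(1)
def tri(*obs):
    A=np.zeros((3,3));b=np.zeros(3)
    for f,u,v in obs:
        o,k=ray(f,u,v);k=k/np.linalg.norm(k);P=np.eye(3)-np.outer(k,k);A+=P;b+=P@o
    x=np.linalg.solve(A,b)
    return x.round(1),[round(float(np.linalg.norm(np.cross(x-ray(f,u,v)[0],ray(f,u,v)[1]))/np.linalg.norm(ray(f,u,v)[1])),1) for f,u,v in obs]
def st():
    s=arm.read_state(); print({k:np.round(s[k],3).tolist() for k in s if k not in('joint_vel','joint_efforts')})
def crop(fn,u0,v0,u1,v1,k,out):
    i=cv2.imread(f'pics/{fn}.png')[v0:v1,u0:u1]; cv2.imwrite(f'pics/{out}.png',cv2.resize(i,None,fx=k,fy=k,interpolation=cv2.INTER_CUBIC))
E
python3 - <<'E'
from h import *
snap('scene','s0');snap('top','t0')
i=[cv2.imread(f'pics/{n}.png') for n in('s0','t0')]
for n in('s0','t0'): print(open(f'pics/{n}.json').read())
st()
E
```

```text
{"fx": 346.5308808508632, "fy": 346.5308808508632, "cx": 252.38169016123263, "cy": 189.86690382250288, "xyz": [65.71181198788122, -589.4908039230689, 639.9369101226575], "rotation": [0.8405894573574787, -0.33114364726454015, 0.14981830373817911, -0.40163132960566245]}
{"fx": 491.9751781228151, "fy": 491.9751781228151, "cx": 253.84712935457753, "cy": 189.23140662272468, "xyz": [402.47096987385567, -43.64261335845149, 1392.005429216095], "rotation": [0.7070354055008786, -0.7053824892882958, 0.039418266545227294, -0.03134771819805835]}
{'clock': 0.1, 'joints': [1.551, 0.385, 0.007, -0.0, -1.194, -0.259], 'position': [171.845, 600.403, 255.322], 'ee_rot': [0.99, -0.139, -0.0, 0.001], 'contact_force': [-0.27, 0.127, 0.845], 'wrist_torque': [-0.032, -0.008, 0.019], 'grasp_force': 0.0, 'gripper_width': 85.087}
```

View pics/t0.png

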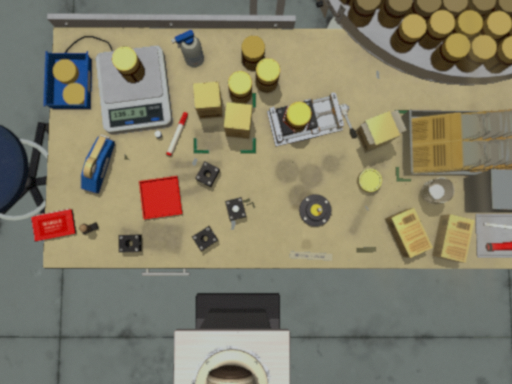

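View pics/s0.png

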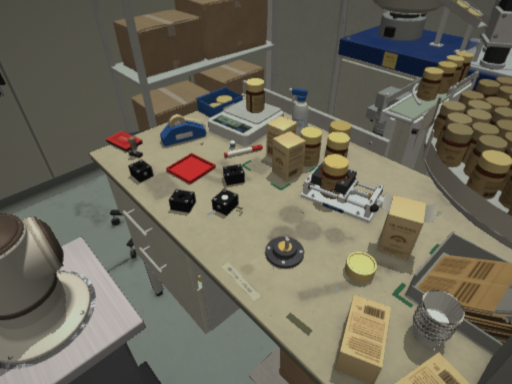

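The top view shows four black blocks, at (236,209), (207,175), (205,238) and (130,243). Image right is the robot's right, so (236,209) fits the description, and it also shows a white canister. The stand is at (315,210) and the tray at (161,198). The spare canister is at about (158,134), the pen at (177,134) and the gold cap at (370,180). I'll check the block in an enlarged crop.

Run:
```python
from h import *
a=cv2.imread('pics/t0.png');b=cv2.imread('pics/s0.png')
f=lambda i,u,v,w,h,k:cv2.resize(i[v:v+h,u:u+w],None,fx=k,fy=k,interpolation=cv2.INTER_CUBIC)
top=np.hstack([f(a,190,180,50+30,50,5),f(a,290,185,50,50,5)][:2])
bot=np.hstack([f(b,160,155,80,60,5),f(b,260,230,50,60,5)])
m=np.vstack([top,bot]);print(m.shape);cv2.imwrite('pics/m0.png',m)
for u,v in[(236,209),(207,175),(205,238),(130,243)]:print(at('t0',u,v,36))
print('stand',at('t0',315,210,25),'tray',at('t0',161,198,4),at('t0',141,181,14),at('t0',179,179,14),at('t0',182,214,14),at('t0',144,218,14))
```

```text
(550, 650, 3)
[483.8  -9.9  36. ]
[578.   71.1  36. ]
[404.   74.6  36. ]
[390.1 279.1  36. ]
stand [ 482.2 -229.6   25. ] tray [516.3 202.8   4. ] [563.3 258.2  14. ] [569.3 151.6  14. ] [470.7 141.5  14. ] [459.3 247.3  14. ]
```

View pics/m0.png

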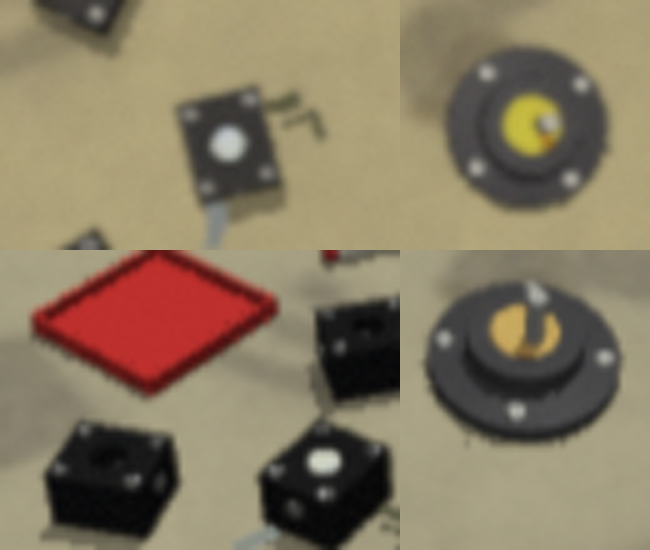

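The crop confirms it: of the four look-alikes, only the rightmost block (236,209) holds a white canister. The rod tip shows right of the shoulder centre in the top view, at crop pixel (547,125).

```bash
cat >> h.py <<'E'
def to(p,yaw=None):
    """shift in tool frame (mm) to world point p, and turn about tool z (deg) so that tool y is along yaw (mod 180)"""
    s=arm.read_state();r=R.from_quat(s['ee_rot']);m=r.as_matrix()
    d=m.T@(np.array(p)-np.array(s['position'])); print('shift tool',d.round(1))
    if yaw is not None:
        a=np.degrees(np.arctan2(m[1,1],m[0,1])); t=-((yaw-a+90)%180-90); print('tool y at',a.round(1),'turn',t.round(1))
    print('tilt',(m[:,2]).round(4))
E
python3 - <<'E'
from h import *
print('nest',tri(('t0',235.6,208.6),('s0',224.6,197.4)))
c=[(180,105),(255,88),(280,185),(202,205)]
P=[at('t0',190+u/5,180+v/5,36) for u,v in c];print(P)
P=np.array(P);print('centre',P.mean(0)); d=P[0]-P[3]+P[1]-P[2];print('nest x yaw',np.degrees(np.arctan2(d[1],d[0])))
print('shoulder',at('t0',290+526/5-80,185+128/5,12), at('t0',290+(526-400)/5,185+128/5,12))
print('rod top top-view',at('t0',290+(547-400)/5,185+125/5,54),'scene',at('s0',260+(538-400)/5,230+(292-250)/5,54),tri(('t0',290+(147)/5,185+25),('s0',260+138/5,230+42/5)))
print('stand foot centre scene',at('s0',260+(523-400)/5,230+(360-250)/5,8))
to([440,-10,256],-78)
E
```

```text
nest (array([485.5,  -9. ,  33.7]), [0.6, 0.6])
[array([505.8,  17.8,  36. ]), array([515.4, -23.5,  36. ]), array([461.8, -37.5,  36. ]), array([450.7,   5.3,  36. ])]
centre [483.425  -9.475  36.   ]
nest x yaw 13.700893721183933
shoulder [ 481.3 -231.9   12. ] [ 481.3 -231.9   12. ]
rod top top-view [ 480.5 -237.6   54. ] scene [ 485.2 -239.8   54. ] (array([ 482.3, -239.1,   55.2]), [2.5, 2.5])
stand foot centre scene [ 481.2 -237.1    8. ]
shift tool [4.259e+02 5.130e+02 4.000e-01]
tool y at -106.0 turn -28.0
tilt [-4.e-04 -2.e-03 -1.e+00]
```

```bash
python3 -m pendant '[[0.03,0.036,0,0,0,0,0.085],[0.03,0.036,0,0,0,0,0.085],[0.03,0.036,0,0,0,0,0.085],[0.03,0.036,0,0,0,0,0.085],[0.03,0.036,0,0,0,0,0.085],[0.03,0.036,0,0,0,0,0.085],[0.03,0.036,0,0,0,0,0.085],[0.03,0.036,0,0,0,0,0.085],[0.03,0.036,0,0,0,0,0.085],[0.03,0.036,0,0,0,0,0.085],[0.03,0.036,0,0,0,0,0.085],[0.03,0.036,0,0,0,0,0.085]]'
python3 -m pendant '[[0.033,0.036,0,0,0,0,0.085],[0.033,0.036,0,0,0,0,0.085],[0,0,0,0,0,-7.4,0.085],[0,0,0,0,0,-7.4,0.085],[0,0,0,0,0,-7.4,0.085],[0,0,0,0,0,-7.4,0.085],[0,0,0,0,0,0,0.085],[0,0,0,0,0,0,0.085]]'
python3 - <<'E'
from h import *
snap('wrist','w0'); st(); print(open('pics/w0.json').read())
E
```

```text
clock: 1.3
position: [399.2, 84.6, 256.4]
ee_rot: [0.99, -0.139, 0.0, -0.0]
contact_force: [0.6, 1.7, -0.3]
gripper_width: 85.2
grasp_force: 0.0
clock: 2.1
position: [442.6, -1.0, 256.1]
ee_rot: [0.993, 0.117, -0.0, -0.0]
contact_force: [0.5, 0.2, 0.9]
gripper_width: 84.9
grasp_force: 0.0
{'clock': 2.15, 'joints': [0.367, 0.069, -0.412, -0.0, -1.09, 1.439], 'position': [442.673, -0.896, 256.183], 'ee_rot': [0.993, 0.118, -0.0, 0.0], 'contact_force': [-0.694, -0.157, 0.589], 'wrist_torque': [-0.061, -0.073, 0.005], 'grasp_force': 0.0, 'gripper_width': 85.131}
{"fx": 280.2741765293846, "fy": 280.2741765293846, "cx": 254.44218613526493, "cy": 194.61441974535782, "xyz": [507.7133649535045, 14.311058766386099, 374.1178788983821], "rotation": [0.7780702109524635, -0.6137680921759293, -0.08249094994526174, 0.10531248279400275]}
```

View pics/w0.png

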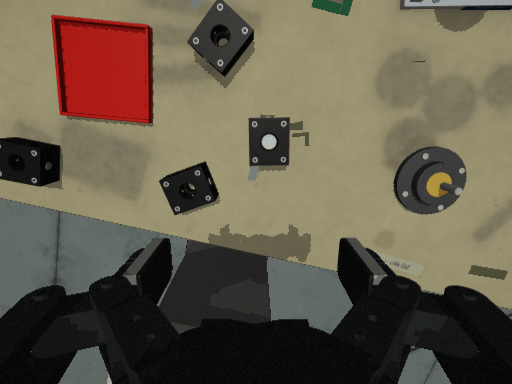

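The wrist view shows the nest's top at (249..289, 118..166) with the canister at (269,142). The stand is at (430,180), with the rod tip at about (457,190). I'll move right for a second wrist view with the stand near the centre.

```bash
python3 -m pendant '[[-0.012,0.048,0,0,0,0,0.085],[-0.012,0.048,0,0,0,0,0.085],[-0.012,0.048,0,0,0,0,0.085],[-0.012,0.048,0,0,0,0,0.085],[0,0,0,0,0,0,0.085],[0,0,0,0,0,0,0.085]]'
python3 - <<'E'
from h import *
snap('wrist','w1'); st()
i=cv2.imread('pics/w1.png'); 
def nearest(fn,z,p):
    d=json.load(open(f'pics/{fn}.json'));r=R.from_quat(d['rotation']).as_matrix()
    c=r.T@(np.array(p+[z])-np.array(d['xyz'])); return c[0]/c[2]*d['fx']+d['cx'],c[1]/c[2]*d['fy']+d['cy']
a=nearest('w1',36,[485,-9]);b=nearest('w1',25,[482,-233]);print(a,b)
f=lambda u,v,w,h,k:cv2.resize(i[v:v+h,u:u+w],None,fx=k,fy=k,interpolation=cv2.INTER_CUBIC)
o=[max(0,int(a[0])-30),max(0,int(a[1])-40)],[int(b[0])-50,int(b[1])-40]; print(o)
cv2.imwrite('pics/m1.png',np.hstack([f(*o[0],60,80,5),f(*o[1],100,80,5)]))
for n,c in(('w0',(269,142)),('w1',a)):
    g=cv2.imread(f'pics/{n}.png');u,v=int(c[0]),int(c[1]);q=g[v-14:v+14,u-14:u+14].min(2)>150
    k,l,s,cc=cv2.connectedComponentsWithStats(q.astype(np.uint8));print(n,[(s[j,4],cc[j]+[u-14,v-14]) for j in range(1,k) if s[j,4]>20])
E
```

```text
clock: 2.75
position: [441.0, -199.8, 255.9]
ee_rot: [0.993, 0.117, -0.0, -0.0]
contact_force: [-0.1, -0.6, -0.6]
gripper_width: 84.9
grasp_force: 0.0
{'clock': 2.8, 'joints': [-0.087, 0.144, -0.326, -0.0, -1.102, 1.894], 'position': [441.169, -198.836, 256.064], 'ee_rot': [0.993, 0.118, -0.0, -0.0], 'contact_force': [0.398, 0.388, -0.985], 'wrist_torque': [0.074, -0.038, 0.012], 'grasp_force': 0.0, 'gripper_width': 84.96}
(np.float64(100.50898405481902), np.float64(99.22702789153604)) (np.float64(287.90288501977363), np.float64(146.63228720089404))
([70, 59], [237, 106])
w0 [(np.int32(153), array([268.65359477, 141.38562092]))]
w1 [(np.int32(169), array([100.53254438,  99.16568047]))]
```

View pics/m1.png

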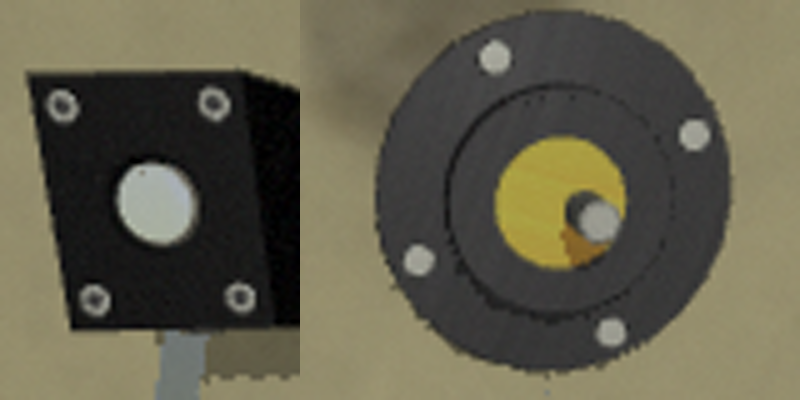

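The crop shows the nest's screws at (63,105), (214,103), (240,297) and (95,299). The shoulder is centred at (561,202), and the rod top at (599,222) is off to the image's lower right.

Run:
```python
from h import *
c=lambda u,v,o:(o[0]+u/5-.4,o[1]+v/5-.4)
N=lambda u,v:('w1',)+c(u,v,(70,59)); S=lambda u,v:('w1',)+c(u-300,v,(237,106))
print('nest tri',tri(('w0',268.65,141.4),('w1',100.5,99.2),('t0',235.2,208.2),('s0',224.2,197)), tri(('w0',268.65,141.4),('w1',100.5,99.2)))
P=np.array([at(*N(*p),36) for p in((63,105),(214,103),(240,297),(95,299))]);print(P,P.mean(0))
print(at('w0',268.65,141.4,36),at('w1',100.5,99.2,36))
d=P[0]-P[3]+P[1]-P[2];print(np.degrees(np.arctan2(d[1],d[0])))
d=P[0]-P[1]+P[3]-P[2];print(np.degrees(np.arctan2(d[1],d[0]))-90)
Q=np.array([at('w0',*p,36) for p in((255,124),(285,124),(285,161),(254,161))]);d=Q[0]-Q[3]+Q[1]-Q[2];print('w0 ang',np.degrees(np.arctan2(d[1],d[0])),Q.mean(0))
print('shoulder',at(*S(561,202),25),'bolts',np.mean([at(*S(*p),12) for p in((495,57),(694,134),(611,332),(419,260))],0))
print('foot w1',at(*S(554,191),10))
print('rod',at(*S(599,222),54),'tri',tri(S(599,222),('t0',319,209.6),('s0',287.2,238)))
print('shoulder tri',tri(S(561,202),('t0',290+131/5-.4,185+125/5-.4),('s0',260+125/5-.4,230+81/5-.4)))
```

```text
nest tri (array([485.4,  -8.4,  35. ]), [0.6, 0.4, 1.0, 0.2]) (array([485.1,  -8.8,  35.7]), [0.0, 0.0])
[[501.3  12.9  36. ]
 [509.6 -20.1  36. ]
 [468.8 -30.2  36. ]
 [460.5   2.6  36. ]] [485.05  -8.7   36.  ]
[485.1  -8.8  36. ] [485.  -9.  36.]
14.036243467926466
14.159107710293085
w0 ang 13.493171774202706 [483.8   -10.475  36.   ]
shoulder [ 483.  -233.9   25. ] bolts [ 482.75 -233.85   12.  ]
foot w1 [ 484.3 -233.5   10. ]
rod [ 482.6 -239.4   54. ] tri (array([ 482.8, -238.3,   55.7]), [0.8, 2.3, 1.8])
shoulder tri (array([ 483.4, -233.1,   24.8]), [0.9, 1.3, 0.6])
```

Run:
```python
from h import *
to([485.1,-8.8,29],-76)
```

```text
shift tool [  87.3 -174.4  227.1]
tool y at -76.5 turn -0.5
tilt [-5.e-04  3.e-04 -1.e+00]
```

```bash
python3 -m pendant '[[0.0218,-0.0436,0,0,0,-0.5,0.085],[0.0218,-0.0436,0,0,0,0,0.085],[0.0218,-0.0436,0,0,0,0,0.085],[0.0218,-0.0436,0,0,0,0,0.085],[0,0,0.04,0,0,0,0.085],[0,0,0.04,0,0,0,0.085],[0,0,0.04,0,0,0,0.085],[0,0,0.03,0,0,0,0.085],[0,0,0,0,0,0,0.085],[0,0,0,0,0,0,0.085]]'
python3 - <<'E'
from h import *
to([485.1,-8.8,29],-76)
E
```

```text
clock: 3.8
position: [484.2, -7.3, 107.0]
ee_rot: [0.992, 0.124, 0.0, 0.0]
contact_force: [0.9, -0.1, 0.7]
gripper_width: 84.9
grasp_force: 0.0
shift tool [ 0.5  1.6 78. ]
tool y at -75.7 turn 0.3
tilt [ 3.e-04 -4.e-04 -1.e+00]
```

```bash
python3 -m pendant '[[0,0.001,0.03,0,0,0,0.085],[0,0,0.025,0,0,0,0.085],[0,0,0.013,0,0,0,0.085],[0,0,0.01,0,0,0,0.085],[0,0,0,0,0,0,0.085],[0,0,0,0,0,0,0.085]]'
python3 -m pendant '[[0,0,0,0,0,0,0.055],[0,0,0,0,0,0,0.055],[0,0,0,0,0,0,0.055],[0,0,0,0,0,0,0.04],[0,0,0,0,0,0,0.04],[0,0,0,0,0,0,0.04],[0,0,0,0,0,0,0.04],[0,0,0,0,0,0,0.04]]'
```

```text
clock: 4.4
position: [485.2, -9.0, 29.6]
ee_rot: [0.992, 0.123, 0.001, -0.0]
contact_force: [0.6, -1.4, 0.2]
gripper_width: 84.7
grasp_force: 0.0
clock: 5.2
position: [484.5, -9.3, 28.9]
ee_rot: [0.992, 0.123, 0.001, -0.0]
contact_force: [-0.6, 0.7, 6.1]
gripper_width: 47.0
grasp_force: 63.6
```

```bash
python3 -m pendant '[[0,0,-0.01,0,0,0,0.04],[0,0,-0.02,0,0,0,0.04],[0,0,-0.03,0,0,0,0.04],[0,0,-0.03,0,0,0,0.04],[0,0,0,0,0,0,0.04],[0,0,0,0,0,0,0.04]]'
python3 - <<'E'
from h import *
snap('wrist','w2'); st(); to([482.6,-239.7,119])
E
```

```text
clock: 5.8
position: [483.5, -9.5, 118.5]
ee_rot: [0.992, 0.123, 0.0, -0.0]
contact_force: [-0.9, -0.1, -2.5]
gripper_width: 47.6
grasp_force: 63.5
{'clock': 5.85, 'joints': [0.317, 0.305, -0.518, -0.001, -0.75, 1.501], 'position': [482.918, -9.698, 117.628], 'ee_rot': [0.992, 0.123, -0.001, -0.0], 'contact_force': [-0.886, -0.173, -3.82], 'wrist_torque': [-0.063, 0.054, -0.006], 'grasp_force': 63.474, 'gripper_width': 47.23}
shift tool [-56.3 223.   -1.4]
tilt [-0.002  0.    -1.   ]
```

View pics/w2.png

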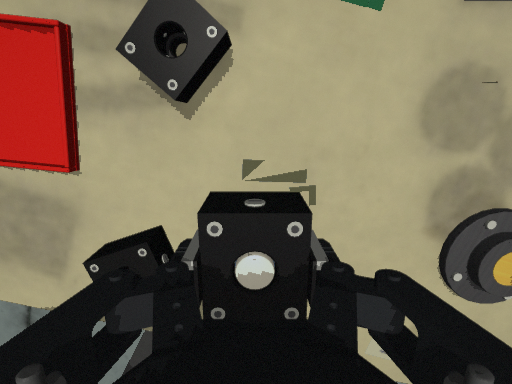

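The nest is held squarely, with its canister top at about (255,271). Next I'll work out where it sits relative to the TCP.

Run:
```python
from h import *
g=cv2.imread('pics/w2.png')[246:296,230:280].min(2)>120
k,l,s,cc=cv2.connectedComponentsWithStats(g.astype(np.uint8));j=1+s[1:,4].argmax();x,y,w,h=s[j,:4];print(s[j],cc[j]+[230,246])
u,v=230+x+w/2-.5,246+y+h/2-.5
P=at('w2',u,v,124.9);print(P)
scr=np.mean([at('w2',*p,124.9) for p in((214,229),(295,229),(292,314),(218,314))],0);print('screws mean',scr)
sp=[np.array(arm.read_state()['position']) for _ in range(3)];print(sp)
o=P-sp[0];print('offset',o); q=[482.6-o[0],-239.7-o[1],118.5];print(q);to(q)
```

```text
[   5    7   39   36 1071] [254.30252101 270.85247432]
[484.6  -9.5 124.9]
screws mean [483.25 -10.2  124.9 ]
[array([482.91841389,  -9.69829476, 117.62805258]), array([482.91841389,  -9.69829476, 117.62805258]), array([482.91841389,  -9.69829476, 117.62805258])]
offset [1.68158611 0.19829476 7.27194742]
[np.float64(480.9184138860105), np.float64(-239.898294763646), 118.5]
shift tool [-58.  222.8  -0.9]
tilt [-0.002  0.    -1.   ]
```

```bash
python3 -m pendant '[[-0.0095,0.0372,0,0,0,0,0.04],[-0.0095,0.0372,0,0,0,0,0.04],[-0.0095,0.0372,0,0,0,0,0.04],[-0.0095,0.0372,0,0,0,0,0.04],[-0.0095,0.0372,0,0,0,0,0.04],[-0.0095,0.0372,0,0,0,0,0.04],[0,0,0.025,0,0,0,0.04],[0,0,0,0,0,0,0.04],[0,0,0,0,0,0,0.04]]'
python3 - <<'E'
from h import *
snap('wrist','w3'); st(); to([481.6,-239.7,92])
E
```

```text
clock: 6.75
position: [481.9, -239.5, 91.8]
ee_rot: [0.992, 0.123, -0.002, -0.001]
contact_force: [0.1, -0.7, -1.1]
gripper_width: 47.4
grasp_force: 63.8
{'clock': 6.8, 'joints': [-0.159, 0.42, -0.409, 0.0, -0.744, 1.977], 'position': [482.911, -239.384, 92.78], 'ee_rot': [0.992, 0.123, -0.001, -0.0], 'contact_force': [0.838, 0.27, -2.339], 'wrist_torque': [0.001, -0.007, -0.035], 'grasp_force': 63.863, 'gripper_width': 47.164}
shift tool [-1.3 -0.   0.8]
tilt [-2.1e-03  2.0e-04 -1.0e+00]
```

View pics/w3.png

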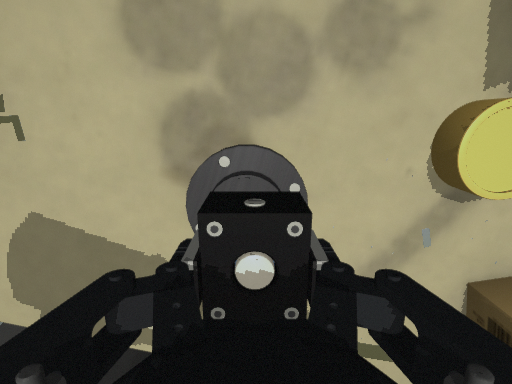

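The nest is over the stand, and the foot's two front bolts show at (224,161) and (295,188). I'll feel downward in small steps.

```bash
python3 -m pendant '[[-0.0005,0,0.003,0,0,0,0.04],[0,0,0.002,0,0,0,0.04],[0,0,0.0015,0,0,0,0.04],[0,0,0,0,0,0,0.04]]'
for i in 1 2 3; do python3 -m pendant '[[0,0,0.0015,0,0,0,0.04],[0,0,0,0,0,0,0.04]]' | grep -E 'pos|cont'; done
```

```text
clock: 7.2
position: [482.8, -239.6, 86.9]
ee_rot: [0.992, 0.123, 0.0, -0.0]
contact_force: [-0.1, 1.0, -2.5]
gripper_width: 47.5
grasp_force: 63.9
position: [482.7, -239.9, 85.3]
contact_force: [-0.2, 0.0, -2.9]
position: [482.6, -240.0, 83.6]
contact_force: [0.3, -0.8, -2.3]
position: [482.7, -239.9, 82.1]
contact_force: [-1.0, -0.3, -2.5]
```

```bash
for i in 1 2 3 4 5 6; do python3 -m pendant '[[0,0,0.001,0,0,0,0.04],[0,0,0,0,0,0,0.04]]' | grep -E 'pos|cont'; done
```

```text
position: [482.7, -240.0, 81.2]
contact_force: [0.4, -0.1, -2.7]
position: [482.7, -239.9, 80.2]
contact_force: [-0.2, 0.6, -3.2]
position: [482.7, -239.9, 79.2]
contact_force: [-1.0, 0.4, -2.7]
position: [482.7, -240.0, 78.2]
contact_force: [-0.2, -0.1, -2.3]
position: [482.7, -239.9, 77.2]
contact_force: [-0.3, -0.1, -2.7]
position: [482.7, -239.9, 76.2]
contact_force: [0.3, -0.1, -2.6]
```

The rod is in the hole with no side load. It should meet the canister near TCP z 69 and be home near z 54.

```bash
python3 -m pendant '[[0,0,0.002,0,0,0,0.04],[0,0,0.002,0,0,0,0.04],[0,0,0.001,0,0,0,0.04],[0,0,0,0,0,0,0.04]]'| grep -E 'pos|cont'; for i in 1 2 3 4 5 6 7 8 9 10; do python3 -m pendant '[[0,0,0.001,0,0,0,0.04],[0,0,0,0,0,0,0.04]]' | grep -E 'pos|cont'; done
```

```text
position: [482.6, -239.9, 71.0]
contact_force: [-0.5, 0.7, -2.8]
position: [482.7, -240.0, 70.2]
contact_force: [0.2, -1.0, -2.7]
position: [482.7, -239.9, 69.2]
contact_force: [-0.1, 0.9, -2.8]
position: [482.9, -240.0, 68.8]
contact_force: [-1.1, 1.2, 1.4]
position: [483.3, -240.2, 68.4]
contact_force: [-1.5, 0.1, 4.4]
position: [483.3, -240.2, 67.8]
contact_force: [-1.2, 1.0, 8.5]
position: [483.3, -240.3, 66.8]
contact_force: [-2.2, 0.4, 6.6]
position: [483.3, -240.2, 65.6]
contact_force: [-1.2, 1.3, 3.4]
position: [483.3, -240.3, 64.7]
contact_force: [-1.9, 0.3, 5.1]
position: [483.3, -240.1, 63.4]
contact_force: [-1.3, 0.1, 4.6]
position: [483.4, -240.2, 62.4]
contact_force: [-2.1, 0.4, 5.6]
```

```bash
for i in 1 2 3 4 5 6 7 ; do python3 -m pendant '[[0,0,0.001,0,0,0,0.04],[0,0,0,0,0,0,0.04]]' | grep -E 'pos|cont'; done
```

```text
position: [483.3, -240.2, 61.5]
contact_force: [-1.3, 0.7, 4.9]
position: [482.9, -239.9, 59.4]
contact_force: [-0.9, -0.2, -3.1]
position: [482.4, -239.8, 57.6]
contact_force: [0.2, 0.5, -2.1]
position: [482.6, -239.9, 56.9]
contact_force: [-0.8, -0.2, -2.0]
position: [482.6, -239.9, 56.1]
contact_force: [-0.8, -0.5, -2.6]
position: [482.7, -240.0, 55.2]
contact_force: [-0.0, 0.8, -2.9]
position: [482.7, -240.0, 54.2]
contact_force: [-0.7, -0.3, -2.1]
```

```bash
for i in 1 2 3 ; do python3 -m pendant '[[0,0,0.0006,0,0,0,0.04],[0,0,0,0,0,0,0.04]]' | grep -E 'pos|cont'; done
```

```text
position: [482.8, -240.0, 54.0]
contact_force: [-0.8, -0.0, 0.3]
position: [482.8, -240.0, 54.0]
contact_force: [-2.4, 1.5, 5.2]
position: [482.8, -240.0, 54.0]
contact_force: [-2.8, 1.1, 8.9]
```

The nest is seated at TCP z 54.0 with light contact. I'll release it and rise, then look.

```bash
python3 -m pendant '[[0,0,-0.001,0,0,0,0.04],[0,0,0,0,0,0,0.06],[0,0,0,0,0,0,0.07],[0,0,0,0,0,0,0.07],[0,0,0,0,0,0,0.07],[0,0,0,0,0,0,0.07]]'
python3 -m pendant '[[0,0,-0.02,0,0,0,0.07],[0,0,-0.04,0,0,0,0.07],[0,0,-0.04,0,0,0,0.07],[-0.03,0,-0.04,0,0,0,0.07],[-0.03,0,0,0,0,0,0.07],[0,0,0,0,0,0,0.07],[0,0,0,0,0,0,0.07]]'
python3 - <<'E'
from h import *
snap('wrist','w4'); snap('scene','s4'); snap('top','t4')
f=lambda n,u,v,w,h,k:cv2.resize(cv2.imread(f'pics/{n}.png')[v:v+h,u:u+w],None,fx=k,fy=k,interpolation=cv2.INTER_CUBIC)
d=json.load(open('pics/w4.json'));r=R.from_quat(d['rotation']).as_matrix();c=r.T@(np.array([482.6,-239.7,70])-np.array(d['xyz']));u,v=int(c[0]/c[2]*d['fx']+d['cx']),int(c[1]/c[2]*d['fy']+d['cy']);print(u-50,v-50)
cv2.imwrite('pics/m4.png',np.hstack([f('w4',u-50,max(0,v-50),100,80,4),f('s4',255,215,60,80,4),f('t4',300,190,40,80,4)])); st()
E
```

```text
clock: 14.0
position: [482.8, -240.0, 53.4]
ee_rot: [0.992, 0.123, -0.0, 0.0]
contact_force: [0.7, 0.1, 0.5]
gripper_width: 70.2
grasp_force: 0.0
clock: 14.7
position: [424.2, -254.7, 193.8]
ee_rot: [0.992, 0.123, 0.0, 0.0]
contact_force: [0.3, -0.6, 0.4]
gripper_width: 70.1
grasp_force: 0.0
203 75
{'clock': 14.85, 'joints': [-0.211, 0.225, -0.396, 0.0, -0.95, 2.029], 'position': [425.133, -254.507, 192.93], 'ee_rot': [0.992, 0.123, -0.0, -0.0], 'contact_force': [1.104, 0.097, 0.927], 'wrist_torque': [0.017, -0.026, -0.025], 'grasp_force': 0.0, 'gripper_width': 70.502}
```

View pics/m4.png

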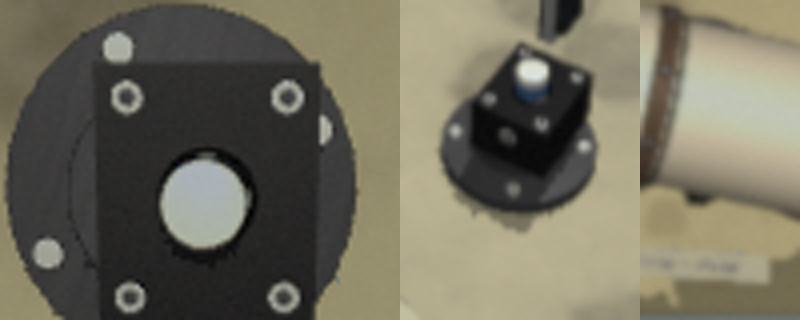

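The canister stands proud of the seated nest. Its top is at crop (204,204) in the wrist view, which is pixel (254,126), and at scene pixel (288,232).

Run:
```python
from h import *
g=cv2.imread('pics/w4.png')[105:147,233:275].min(2)>120
k,l,s,cc=cv2.connectedComponentsWithStats(g.astype(np.uint8));j=1+s[1:,4].argmax();x,y,w,h=s[j,:4];print(s[j])
u,v=233+x+w/2-.5,105+y+h/2-.5;print(u,v)
print(tri(('w4',u,v),('s4',287.6,231.8)),at('w4',u,v,76))
P=at('w4',u,v,76);to([P[0],P[1],90])
c=[('w0',54,17),('w0',152,26),('w0',152,123),('w0',60,115)]
T=np.array([at(*p,14) for p in c]);print('tray',T,T.mean(0))
print('tray tri',tri(('w0',54,17),('t0',141,181)),tri(('w0',152,123),('t0',182,214)))
```

```text
[ 10  10  21  22 356]
253.0 125.5
(array([ 483.2, -239.7,   76.9]), [0.4, 0.4]) [ 483.  -239.4   76. ]
shift tool [ 59.9  -0.5 102.9]
tilt [-9.e-04  1.e-04 -1.e+00]
tray [[561.8 260.7  14. ]
 [578.6 151.4  14. ]
 [471.7 136.5  14. ]
 [454.8 248.3  14. ]] [516.725 199.225  14.   ]
tray tri (array([561.8, 257.1,  19.3]), [0.8, 0.8]) (array([470.8, 143.3,  -4.2]), [1.1, 1.1])
```

The canister top is at (483,-239.5) and z about 76.5, as expected. The tray centre is at about (517,200).

```bash
python3 -m pendant '[[0.03,0,0,0,0,0,0.045],[0.03,0,0,0,0,0,0.045],[0,0,0.04,0,0,0,0.045],[0,0,0.03,0,0,0,0.045],[0,0,0,0,0,0,0.045],[0,0,0,0,0,0,0.045]]'
python3 - <<'E'
from h import *
to([483,-239.5,90])
E
```

```text
clock: 15.45
position: [483.4, -240.0, 123.2]
ee_rot: [0.992, 0.124, -0.001, 0.0]
contact_force: [0.4, -0.3, 0.8]
gripper_width: 44.8
grasp_force: 0.0
shift tool [-0.2 -0.6 33.2]
tilt [-1.6e-03 -5.0e-04 -1.0e+00]
```

```bash
python3 -m pendant '[[0,-0.0005,0.015,0,0,0,0.045],[0,0,0.012,0,0,0,0.045],[0,0,0.006,0,0,0,0.045],[0,0,0,0,0,0,0.045],[0,0,0,0,0,0,0.045]]' | grep -E 'pos|cont'
python3 -m pendant '[[0,0,0,0,0,0,0.03],[0,0,0,0,0,0,0.022],[0,0,0,0,0,0,0.018],[0,0,0,0,0,0,0.014],[0,0,0,0,0,0,0.012],[0,0,0,0,0,0,0.012],[0,0,0,0,0,0,0.012]]'
```

```text
position: [483.1, -239.7, 91.1]
contact_force: [-0.3, -0.0, -0.3]
clock: 16.65
position: [482.9, -239.5, 91.0]
ee_rot: [0.992, 0.123, 0.0, 0.0]
contact_force: [-1.3, 2.0, 5.8]
gripper_width: 14.6
grasp_force: 58.6
```

The opening reads 14.6 mm, but the canister is 18 mm across. I'll lift a little and look.

```bash
python3 -m pendant '[[0,0,-0.004,0,0,0,0.012],[0,0,-0.006,0,0,0,0.012],[0,0,-0.01,0,0,0,0.012],[0,0,-0.02,0,0,0,0.012],[0,0,0,0,0,0,0.012],[0,0,0,0,0,0,0.012]]'
python3 - <<'E'
from h import *
snap('wrist','w5'); snap('scene','s5')
f=lambda n,u,v,w,h,k:cv2.resize(cv2.imread(f'pics/{n}.png')[v:v+h,u:u+w],None,fx=k,fy=k,interpolation=cv2.INTER_CUBIC)
cv2.imwrite('pics/m5.png',np.hstack([f('w5',170,180,170,180,2.5),f('s5',250,195,75,90,5)])); st()
E
```

```text
clock: 17.25
position: [482.6, -239.4, 131.0]
ee_rot: [0.992, 0.123, 0.001, 0.0]
contact_force: [0.2, -0.4, 0.1]
gripper_width: 14.7
grasp_force: 58.6
{'clock': 17.35, 'joints': [-0.159, 0.368, -0.373, -0.0, -0.83, 1.977], 'position': [482.059, -239.312, 129.962], 'ee_rot': [0.992, 0.123, -0.001, -0.0], 'contact_force': [-0.183, 0.26, -0.03], 'wrist_torque': [-0.048, 0.0, 0.003], 'grasp_force': 58.595, 'gripper_width': 14.604}
```

View pics/m5.png

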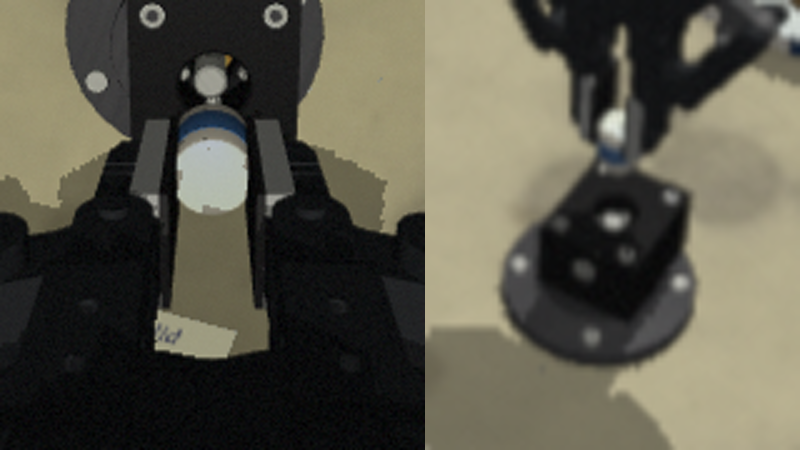

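The canister is upright in the fingertips, with the white cap at crop (212,175). The nest is still home, and the rod is visible through its hole. Next is the tray.

```bash
python3 -m pendant '[[0.007,-0.0209,0,0,0,0,0.012],[0.014,-0.0418,0,0,0,0,0.012],[0.014,-0.0418,0,0,0,0,0.012],[0.014,-0.0418,0,0,0,0,0.012],[0.014,-0.0418,0,0,0,0,0.012],[0.014,-0.0418,0,0,0,0,0.012],[0.014,-0.0418,0,0,0,0,0.012],[0.014,-0.0418,0,0,0,0,0.012],[0.014,-0.0418,0,0,0,0,0.012],[0.014,-0.0418,0,0,0,0,0.012],[0.007,-0.0209,0,0,0,0,0.012],[0,0,0,0,0,0,0.012]]'
python3 -m pendant '[[0,0,0.025,0,0,0,0.012],[0,0,0.03,0,0,0,0.012],[0,0,0.02,0,0,0,0.012],[0,0,0.008,0,0,0,0.012],[0,0,0,0,0,0,0.012],[0,0,0,0,0,0,0.012]]'
```

```text
clock: 18.55
position: [516.4, 202.8, 129.5]
ee_rot: [0.992, 0.125, -0.0, 0.0]
contact_force: [0.0, -0.0, -0.0]
gripper_width: 14.7
grasp_force: 58.7
clock: 19.15
position: [516.9, 199.9, 48.1]
ee_rot: [0.992, 0.123, 0.0, -0.0]
contact_force: [-0.1, 0.8, 0.4]
gripper_width: 14.8
grasp_force: 58.7
```

```bash
python3 -m pendant '[[0,0,0.003,0,0,0,0.012],[0,0,0.002,0,0,0,0.012],[0,0,0,0,0,0,0.012]]'| grep -E 'pos|cont'; for i in 1 2 3 4 5; do python3 -m pendant '[[0,0,0.001,0,0,0,0.012],[0,0,0,0,0,0,0.012]]' | grep -E 'pos|cont'; done
```

```text
position: [516.4, 200.1, 42.8]
contact_force: [-0.4, 0.0, -0.3]
position: [516.4, 200.1, 41.6]
contact_force: [-0.3, -0.1, -0.3]
position: [516.6, 200.2, 41.2]
contact_force: [-1.4, -0.8, 4.7]
position: [516.7, 200.2, 41.1]
contact_force: [-3.6, -0.5, 10.0]
position: [516.7, 200.2, 41.0]
contact_force: [-5.0, -1.3, 15.4]
position: [516.8, 200.3, 40.9]
contact_force: [-6.7, -2.1, 22.0]
```

Contact came at TCP z 41, as expected. I'll back off slightly and open.

```bash
python3 -m pendant '[[0,0,-0.004,0,0,0,0.012],[0,0,0,0,0,0,0.012]]'| grep -E 'pos|cont'
python3 -m pendant '[[0,0,0,0,0,0,0.018],[0,0,0,0,0,0,0.022],[0,0,0,0,0,0,0.03],[0,0,0,0,0,0,0.045],[0,0,0,0,0,0,0.045],[0,0,-0.01,0,0,0,0.045],[0,0,-0.02,0,0,0,0.045],[0,0,-0.04,0,0,0,0.045],[0,0,-0.04,0,0,0,0.045],[-0.03,0,-0.03,0,0,0,0.045],[-0.03,0,0,0,0,0,0.045],[0,0,0,0,0,0,0.045]]'
python3 - <<'E'
from h import *
snap('wrist','w6'); snap('scene','s6')
f=lambda n,u,v,w,h,k:cv2.resize(cv2.imread(f'pics/{n}.png')[v:v+h,u:u+w],(int(w*k),int(h*k)),interpolation=cv2.INTER_CUBIC)
cv2.imwrite('pics/m6.png',np.hstack([f('w6',130,40,250,240,1.6),f('s6',155,130,160,153.6,2.5)])); st()
E
```

```text
position: [516.7, 200.3, 42.1]
contact_force: [-0.6, -0.2, 0.1]
clock: 21.85
position: [455.4, 184.3, 183.3]
ee_rot: [0.992, 0.123, 0.0, -0.001]
contact_force: [1.2, -0.6, -0.9]
gripper_width: 45.1
grasp_force: 0.0Traceback (most recent call last):
  File "<stdin>", line 4, in <module>
  File "<stdin>", line 3, in <lambda>
TypeError: slice indices must be integers or None or have an __index__ method
```

Run:
```python
from h import *
f=lambda n,u,v,w,h,k:cv2.resize(cv2.imread(f'pics/{n}.png')[v:v+h,u:u+w],(400,400*h//w),interpolation=cv2.INTER_CUBIC)
cv2.imwrite('pics/m6.png',np.hstack([f('w6',130,40,250,250,1),f('s6',155,130,160,160,1)])); st()
```

```text
{'clock': 21.95, 'joints': [0.714, 0.234, -0.415, 0.0, -0.92, 1.104], 'position': [458.128, 185.448, 182.626], 'ee_rot': [0.992, 0.123, 0.001, -0.0], 'contact_force': [-0.294, 0.1, -0.198], 'wrist_torque': [0.018, -0.045, -0.021], 'grasp_force': 0.0, 'gripper_width': 45.141}
```

View pics/m6.png

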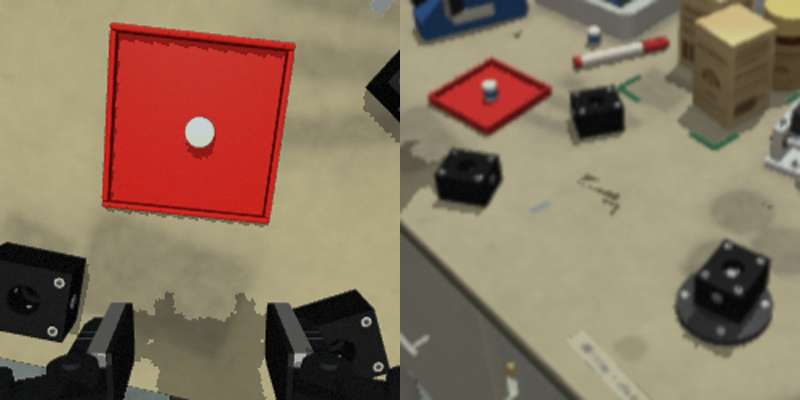

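The canister stands upright in the middle of the tray, at crop (200,132). The nest is home on the stand, and the pen and spare canister are still in place. The gripper touches nothing.

```bash
python3 -c "
from bench import arm
print(arm.job_done())"
```

```text
the job is handed in; nothing more can be done
None
```

I handed the job in at about 22 s of robot time, with the nest fully home on the stand over the rod and the ejected canister upright near the middle of the red tray; the last pictures confirm this, but no verdict came back.

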